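# Rewind the empty carton feeder

### The job

Two hand-cranked carton feeders stand on the packing bench of a parts store. On the narrow one, wind the crank clockwise (seen from above), drawing its sled back toward the crank, until the stiff drag suddenly lets go, then stop within half a turn and let go of the handle. Leave the crank of the wide feeder alone.

Things in the scene. Friction and masses are not known exactly. Their poses are not given: they have to be found in the camera images.
- narrow_crank (a joint): Crank of the narrow feeder, on a vertical axis; rad, growing clockwise seen from above. Starts between 0 and 3. Each rad draws the sled 10 mm toward the crank. Stiff up to about 9.6 (0.5 N m, 10 N at the handle); from 10.0 on almost free: the sled has then just left the two black rubber strips. Half a turn past that is 13.1; hard stop at 15. Stays where it is left.
- narrow_handle (a point): Mid-height of the upright round black handle on the narrow feeder's crank: 22 mm in diameter, 45 mm tall, top 147 mm above the bench, 50 mm out from the crank's axis. It spins freely about its own axis, so the hand need not turn with it. The flat steel arm under it has its top at 100 mm; the feeder's other parts lie below 90 mm.
- narrow_hub (a point): Point on the crank's vertical axis at the height of the handle's middle, above the hub. The narrow feeder is a fixed grey box 300 mm long, 90 wide, crank at the end nearer the robot, then an open channel with a 40 mm long steel sled across it; black rubber strips lie on both rims of the channel's far half.
- wide_handle (a point): Mid-height of the same kind of handle, 22 mm in diameter, on the crank of the wide feeder (150 mm wide, two cartons in its channel). A bystander: it must not move.

How it is judged:
On the way:
1. the narrow feeder's crank is wound clockwise past the point where the drag lets go (value of joint narrow_crank above 10 rad), for 0.1 s.
At the end, for the whole second after the job is handed in: The narrow feeder's crank stands past the point where the drag let go (above 9.9 rad) and no more than about half a turn beyond it (below 13.3 rad), at rest, and has been let go (value of joint narrow_crank between 9.9 and 13.3 rad and velocity of joint narrow_crank between -0.1 and 0.1 rad/s); the robot touches nothing.
It fails at once if the wide feeder's crank handle is moved more than 15 mm (distance of wide_handle from where it was at the start of the episode above 0.015 m).
It fails at once if the crank is wound far past the let-go point (beyond 14.2 rad) (value of joint narrow_crank above 14.2 rad).
It also fails if it takes over 58 s, if anything falls off the work surface, if the arm or the gripper's body presses on something with over 40 N, if the wrist force passes 120 N, or if a joint passes its speed limit or range.

### The arm

A 6-joint arm with a two-finger parallel gripper is mounted at the origin on the work surface. World frame = base frame: x ahead of the robot, y to its left, z up, the work surface at z = 0. Lengths are in m, angles in rad, forces in N, time in s.
With the tool pointing down it reaches from about 0.425 to 0.95 m from the base axis. Payload 14.7 kg.
Tool frame: the origin (TCP) lies at the centre of the arm's flange, where the gripper is bolted on; the fingertips stand 173 mm ahead of it and the grasp point (between the pads) lies 155 mm ahead of it; x points along the fingers, y is the direction in which the jaws open and shut, and the axes are right-handed (so a half turn about x gives the same grasp; the last joint's range is limited). The gripper opens to 85 mm and grips with 20 to 120 N. Pads are 22 mm wide; open, the fingers measure 114 mm over their backs; the gripper's body (76 mm by 85 mm) begins 54 mm behind the grasp point. The pads swing forward as they close: fully open they stand 13 mm farther back than shut.
Start: joints at [-1.28, 0.48, 1.596, -0, 1.065, -0.047], TCP at [0.215, -0.613, 0.405] pointing down, gripper open.
Joint ranges: [-2.75, 2.75], [-0.82, 2.05], [0.23, 2.67], [-1.56, 4.7], [0.09, 2.69], [-2.92, 2.92]. Speed limits (rad/s): [1.89, 1.89, 2.39, 3.01, 3.01, 3.01].

### API

Orientations are given as a rotation vector (axis times angle).
In Python, from workcell import manip gives the robot as it stands.
- The arm moves only by the tool servo_tool, never from a script. Its argument "motion" is a list of rows, each an object with "hand": the gripper's target within -1 to 1 (fully open at 1, half-way at 0, shut at -1); "translation": the shift along the tool's x, y, z in cm, a list of three; "spin": the turn about the tool's x in degrees. In form: [{"hand": hand, "translation": [dx, dy, dz], "spin": spin}, ...]. A call has 1 to 12 rows; each row shifts and turns the commanded pose from where the row before left it, along the tool's axes as they then stand; what a row does not reach is not made up. A row lasts 1/8 s, in which the tool goes at most 62.5 mm and 10.7 degrees, less where a joint would pass 70% of its speed; a pose out of reach is approached as far as the arm can. A call is refused whole if a number of a shift passes 6.25 or a number of a turn 10.7, either way. A call with a gripper value outside its range is refused whole. The fingers move at their own pace and stop on an object; "squeeze" is the grip in N (left out, the last holds). Time passes only in rows, so rows that do not move let the fingers close. It gives the time, the measured TCP pose, the force and the opening at its end, in the units of the state.
- manip.observe(): the state, without advancing time (a new reading comes with each control period).
- manip.get_image(name): name is "side" or "top" or "wrist"; returns a dict with "color" (480x640x3 uint8, red, green, blue), "range_z" (480x640 float32, m along the optical axis (not along the pixel's ray), 0 where there is no reading), "fx", "fy", "cx", "cy" (pixels), "R" (3x3) and "t" (3): a world point X has camera coordinates R X + t. Camera axes: x right, y down, z forward; pixel columns grow to the right and rows downward; lengths in m; the calibration is good to about 2 mm. The wrist camera is an equidistant fisheye: a pixel r from the principal point sees the ray r / f radians off the axis. A picture is of the moment at which its call begins.
- manip.hand_in(): hands the job in, once; it reports no verdict.
The state is a dict: "time": time; "joint_positions": joint angles; "qd": joint speeds; "tau": joint torques, N m; "position": TCP position; "eef_rot": TCP orientation; "wrist_force": force on the tool from outside, world axes, zero at the start; "moment": the same for the moment, N m; "width": finger opening in m.
Only numpy, scipy, OpenCV 4.12 (cv2) and the standard library are available. Lean on these libraries where they do the work, as an engineer would, in place of code of your own. Each camera call takes 0.05 s, during which the arm holds its last target.

## Working session

There is one attempt and no reset: what is moved stays moved. The work goes in short steps, Python scripts to look and compute and a tool call to move; the robot and the scene stay as the last step left them, time stands still between calls to the robot, and variables do not carry over. Pictures are saved under pics/ and viewed, and the job is handed in when it is done.

Besides the shell and the picture viewer there is one more tool, called after "Call:" as name([rows], argument=value, ...), one row to a line, values as JSON. servo_tool: Moves the arm, as the interface text tells. Its arguments: {"type":"object","properties":{"motion":{"type":"array"},"squeeze":{"type":"number"}},"required":["motion"]}

```bash
mkdir -p pics; ls; python3 - <<'E'
from workcell import manip
import cv2
print(manip.observe())
for n in ["top","side"]:
    im=manip.get_image(n)
    cv2.imwrite(f"pics/{n}0.png",im["color"][:,:,::-1])
    print(n,im["fx"],im["cx"],im["cy"],im["R"],im["t"])
E
```

```text
pics
{'time': 0.0, 'joint_positions': array([-1.27961225e+00,  4.80868904e-01,  1.59684932e+00,  1.37438814e-05,
        1.06510912e+00, -4.65650228e-02]), 'qd': array([-2.97135689e-05,  1.26579446e-03, -1.16326703e-03, -5.79763572e-04,
        1.30494855e-04,  1.12109063e-04]), 'tau': array([-1.71330095e-03, -9.50619721e+01, -4.30173969e+01,  1.70070984e-04,
        1.25682892e-02,  2.43860774e-05]), 'position': array([ 0.21537523, -0.61307809,  0.40405736]), 'eef_rot': array([ 2.0385782 ,  0.34886058, -2.03886507]), 'wrist_force': array([-0.07362404,  0.1654211 , -0.62507171]), 'moment': array([-0.01037728,  0.01202987,  0.05007356]), 'width': 0.0852964571564836}
top 456.948886739461 318.1748007052744 250.76330672619682 [[-0.01860039 -0.99919502 -0.03554338]
 [-0.99569453  0.0217406  -0.09010967]
 [ 0.09080987  0.03371428 -0.9952974 ]] [0.00859944 0.58177191 0.74682572]
side 445.8302247904903 325.4204729274542 232.06857578886496 [[-0.9908375  -0.13480636  0.00826397]
 [-0.09606253  0.66041334 -0.74473231]
 [ 0.09493701 -0.73870256 -0.66731214]] [0.55344379 0.15367965 0.74781406]
```

View pics/top0.png

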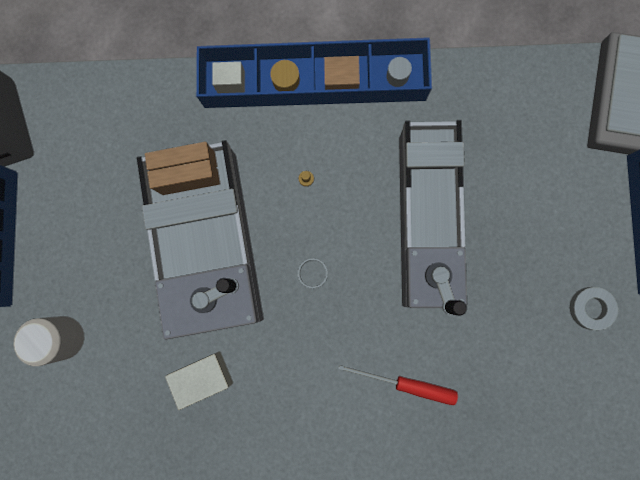

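View pics/side0.png

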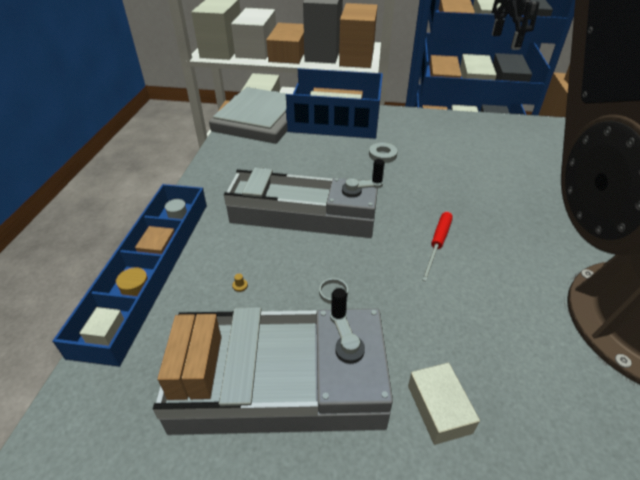

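The top view shows the narrow feeder on the right, with its hub near (441,274) and its black handle near (457,308). The wide feeder is on the left, with its handle near (226,285). Next I'll locate the narrow hub and handle precisely.

```bash
cat > h.py <<'E'
from workcell import manip
import cv2, numpy as np
def ray(im,u,v,z):
    R,t=im["R"],im["t"]; c=-R.T@t
    d=R.T@np.array([(u-im["cx"])/im["fx"],(v-im["cy"])/im["fy"],1.]); return c+d*(z-c[2])/d[2]
def cloud(im):
    z=im["range_z"]; v,u=np.mgrid[:480,:640]
    P=np.stack([(u-im["cx"])/im["fx"]*z,(v-im["cy"])/im["fy"]*z,z],-1)
    W=(P-im["t"])@im["R"]; W[z==0]=np.nan; return W
E
python3 - <<'E'
from h import *
np.set_printoptions(precision=4,suppress=True)
im=manip.get_image("top"); W=cloud(im)
sub=np.zeros((480,640),bool); sub[230:330,395:480]=1
Z=W[...,2]
for lo,hi in [(.135,.16),(.1,.135),(.09,.1),(.08,.09)]:
    m=sub&(Z>lo)&(Z<hi); v,u=np.nonzero(m)
    if len(v): print(lo,hi,len(v),np.median(W[m],0),u.min(),u.max(),v.min(),v.max())
m=(sub&(Z>.138)&(Z<.16)); v,u=np.nonzero(m)
(c,r)=cv2.minEnclosingCircle(np.stack([u,v],-1).astype(np.float32)); print("handle top",c,r,ray(im,*c,.147), "median z",np.median(Z[m]))
g=cv2.cvtColor(im["color"],cv2.COLOR_RGB2GRAY)
cv2.imwrite("pics/crop.png",cv2.resize(im["color"][100:330,390:490,::-1],None,fx=2.6*1,fy=2.6,interpolation=cv2.INTER_CUBIC))
cv2.imwrite("pics/crop2.png",cv2.resize(im["color"][240:325,400:480,::-1],None,fx=7,fy=7,interpolation=cv2.INTER_CUBIC))
s=manip.get_image("side"); Ws=cloud(s); d=s["color"].max(-1)<50
sb=np.zeros((480,640),bool); sb[150:190,365:392]=1
m=sb&d; v,u=np.nonzero(m);print("side handle",u.min(),u.max(),v.min(),v.max(),np.nanmedian(Ws[m],0))
E
```

```text
0.135 0.16 203 [ 0.4876 -0.2018  0.146 ] 450 466 300 314
0.1 0.135 399 [ 0.5268 -0.1931  0.1036] 432 454 266 314
0.09 0.1 301 [ 0.5191 -0.1923  0.0975] 426 454 262 314
0.08 0.09 1148 [ 0.5358 -0.1795  0.0809] 409 466 247 306
handle top (458.5, 307.5) 7.905794143676758 [ 0.487  -0.2018  0.147 ] median z 0.1460805844880289
side handle 373 383 159 182 [ 0.4851 -0.1936  0.131 ]
```

View pics/crop2.png

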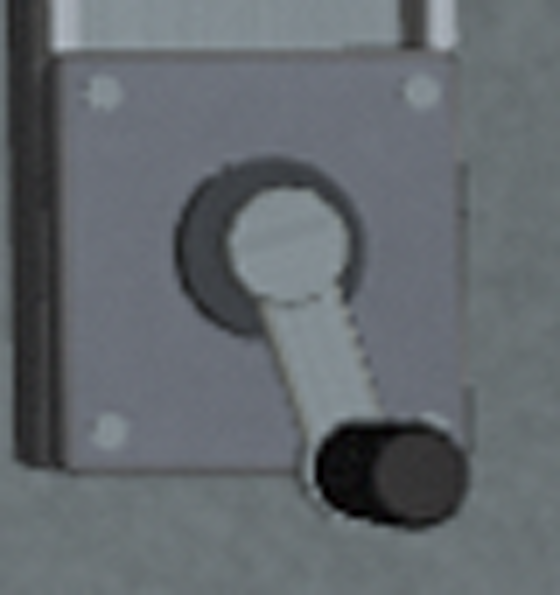

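```bash
python3 - <<'E'
from h import *
np.set_printoptions(precision=4,suppress=True)
im=manip.get_image("top"); W=cloud(im)
for (a,b) in [(289,244),(421,479)]:
    u,v=400+a/7-.43,240+b/7-.43
    z=W[int(round(v)),int(round(u))]; print(u,v,z,ray(im,u,v,z[2]))
for z in [.100,.104,.108]: print(ray(im,400.+289/7-.4,240+244/7-.4,z))
p=ray(im,459.7,308,.147)
print("handle",p)
# sled & strips: heights along the channel
for v in range(118,250,4): print(v,W[v,435],im["color"][v,435])
# channel direction from box edge
E
```

```text
440.85571428571427 274.4271428571428 [ 0.5358 -0.1899  0.1023] [ 0.5351 -0.1896  0.1023]
459.71285714285716 307.99857142857144 [ 0.4863 -0.2036  0.1478] [ 0.4863 -0.2032  0.1478]
[ 0.5352 -0.1902  0.1   ]
[ 0.535  -0.1893  0.104 ]
[ 0.5349 -0.1884  0.108 ]
handle [ 0.4863 -0.2034  0.147 ]
118 [nan nan nan] [102 110 113]
122 [ 0.7838 -0.1984  0.0692] [151 159 166]
126 [ 0.7788 -0.1992  0.0645] [65 66 67]
130 [ 0.7767 -0.2019  0.0518] [124 133 139]
134 [ 0.77   -0.2017  0.0514] [131 139 144]
138 [ 0.7631 -0.2014  0.0514] [131 139 144]
142 [ 0.7458 -0.1937  0.0835] [130 138 142]
146 [ 0.7387 -0.193   0.0854] [130 139 145]
150 [ 0.7324 -0.1929  0.0849] [132 142 148]
154 [ 0.726  -0.1927  0.0845] [130 139 146]
158 [ 0.7193 -0.1922  0.0854] [132 143 148]
162 [ 0.7128 -0.1919  0.0857] [133 143 147]
166 [ 0.7067 -0.1919  0.0843] [89 93 92]
170 [ 0.7092 -0.1994  0.0505] [130 140 146]
174 [ 0.7026 -0.1991  0.0504] [126 136 142]
178 [ 0.6957 -0.1987  0.0509] [128 138 143]
182 [ 0.689  -0.1985  0.0508] [128 137 141]
186 [ 0.6818 -0.1977  0.0531] [128 139 143]
190 [ 0.6755 -0.1977  0.0517] [129 138 142]
194 [ 0.669  -0.1977  0.0506] [127 137 142]
198 [ 0.6625 -0.1976  0.0498] [127 137 143]
202 [ 0.6558 -0.1972  0.0503] [128 137 142]
206 [ 0.6491 -0.1969  0.0504] [129 137 143]
210 [ 0.6426 -0.1967  0.05  ] [126 135 140]
214 [ 0.636  -0.1965  0.0497] [127 136 142]
218 [ 0.6291 -0.1959  0.0513] [127 137 142]
222 [ 0.6226 -0.1957  0.0508] [126 136 141]
226 [ 0.616  -0.1954  0.0512] [127 137 142]
230 [ 0.6093 -0.195   0.0515] [126 135 140]
234 [ 0.603  -0.1952  0.0496] [126 136 140]
238 [ 0.5963 -0.1947  0.0505] [127 136 141]
242 [ 0.5897 -0.1943  0.0512] [127 137 143]
246 [ 0.5833 -0.1942  0.0504] [130 141 147]
```

View pics/crop.png

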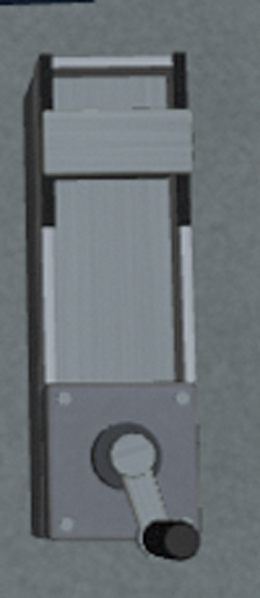

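```bash
cat >> h.py <<'E'
from scipy.spatial.transform import Rotation as Ro
def st():
    s=manip.observe(); return s, Ro.from_rotvec(s["eef_rot"]).as_matrix()
def shift(target):
    s,R=st(); return R.T@(np.array(target)-s["position"])*100
E
python3 - <<'E'
from h import *
np.set_printoptions(precision=3,suppress=True)
s,R=st(); print(R, s["position"],s["time"])
print(shift([.4865,-.2035,.404]))
im=manip.get_image("top")
a=ray(im,460,187,.078);b=ray(im,460,142,.085);print(a,b)
E
```

```text
[[-0.     0.331 -0.943]
 [ 0.001 -0.943 -0.331]
 [-1.    -0.001 -0.   ]] [ 0.215 -0.613  0.404] 0.25
[  0.059 -29.667 -39.155]
[ 0.673 -0.231  0.078] [ 0.744 -0.233  0.085]
```

Call:
servo_tool([
  {"hand": 1,"translation": [0,0,0],"spin": 9.7},
  {"hand": 1,"translation": [0,0,0],"spin": 9.6},
  {"hand": 1,"translation": [0,-4.1,-2.7],"spin": 0},
  {"hand": 1,"translation": [0,-4.1,-2.7],"spin": 0},
  {"hand": 1,"translation": [0,-4.1,-2.7],"spin": 0},
  {"hand": 1,"translation": [0,-4.1,-2.7],"spin": 0},
  {"hand": 1,"translation": [0,-4.1,-2.7],"spin": 0},
  {"hand": 1,"translation": [0,-4.1,-2.7],"spin": 0},
  {"hand": 1,"translation": [0,-4.1,-2.7],"spin": 0},
  {"hand": 1,"translation": [0,-4.1,-2.7],"spin": 0},
  {"hand": 1,"translation": [0,-4.1,-2.7],"spin": 0},
  {"hand": 1,"translation": [0,-4.1,-2.7],"spin": 0},
])

```text
time: 1.8
position: [0.4858, -0.2016, 0.4048]
eef_rot: [2.221, 0.001, -2.22]
wrist_force: [-0.1, -1.3, -0.2]
width: 0.0853
```

Call:
servo_tool([
  {"hand": 1,"translation": [0,0,0],"spin": 0},
  {"hand": 1,"translation": [0,0,0],"spin": 0},
])

```text
time: 2.05
position: [0.4849, -0.203, 0.4047]
eef_rot: [2.22, 0.002, -2.221]
wrist_force: [-0.3, -0.1, -0.5]
width: 0.0853
```

```bash
python3 - <<'E'
from h import *
np.set_printoptions(precision=4,suppress=True)
s,R=st(); print(R, s["position"],s["time"],s["wrist_force"])
print(shift([.4865,-.2035,.283]))
im=manip.get_image("wrist"); cv2.imwrite("pics/w1.png",im["color"][:,:,::-1])
c=-im["R"].T@im["t"]; print(c, im["R"],im["fx"],im["cx"],im["cy"])
def proj(X):
    p=im["R"]@np.array(X)+im["t"]; th=np.arctan2(np.hypot(p[0],p[1]),p[2]); ph=np.arctan2(p[1],p[0])
    return im["cx"]+im["fx"]*th*np.cos(ph), im["cy"]+im["fy"]*th*np.sin(ph)
print(proj([.4865,-.2035,.147]),proj([.535,-.1895,.103]))
E
```

```text
[[-0.0002  0.0018 -1.    ]
 [-0.0001 -1.     -0.0018]
 [-1.      0.0001  0.0002]] [ 0.4849 -0.203   0.4047] 2.05 [-0.2687 -0.0988 -0.4736]
[12.166   0.0474 -0.1594]
[ 0.5575 -0.2023  0.3752] [[ 0.0019 -1.      0.0008]
 [-0.9586 -0.0016  0.2848]
 [-0.2848 -0.0013 -0.9586]] 371.64829954431775 319.15686137696514 246.56459022732102
(np.float64(320.59136362348727), np.float64(251.39670395059142)) (np.float64(301.3279790360559), np.float64(169.96851837465618))
```

View pics/w1.png

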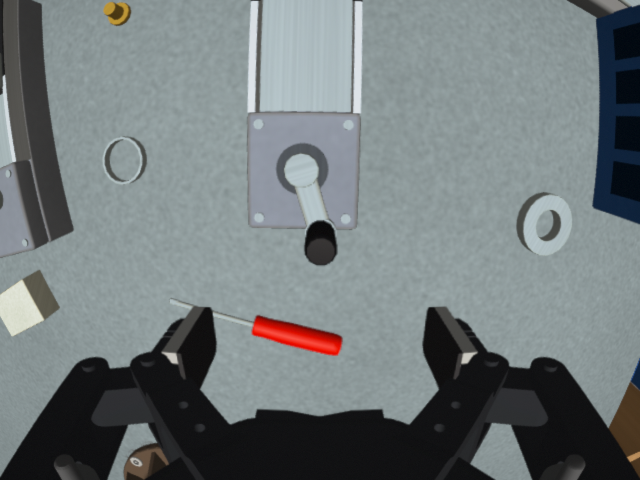

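The wrist view confirms the estimate: the handle top is at (320,251) and the hub at (301,170), both where my projection puts them. I'll descend and grip.

Call:
servo_tool([
  {"hand": 1,"translation": [4,0.05,-0.15],"spin": 0},
  {"hand": 1,"translation": [4,0,0],"spin": 0},
  {"hand": 1,"translation": [2.5,0,0],"spin": 0},
  {"hand": 1,"translation": [1.6,0,0],"spin": 0},
  {"hand": 1,"translation": [0,0,0],"spin": 0},
  {"hand": -1,"translation": [0,0,0],"spin": 0},
  {"hand": -1,"translation": [0,0,0],"spin": 0},
  {"hand": -1,"translation": [0,0,0],"spin": 0},
  {"hand": -1,"translation": [0,0,0],"spin": 0},
  {"hand": -1,"translation": [0,0,0],"spin": 0},
  {"hand": -1,"translation": [0,0,0],"spin": 0},
], squeeze=50)

```text
time: 3.48
position: [0.4866, -0.2035, 0.2842]
eef_rot: [2.221, 0.001, -2.22]
wrist_force: [-1.6, -0.8, 6.9]
width: 0.021
```

```bash
python3 - <<'E'
from h import *
np.set_printoptions(precision=4,suppress=True)
s,R=st(); print(s["position"],s["time"],s["wrist_force"],s["width"])
im=manip.get_image("wrist"); cv2.imwrite("pics/w2.png",im["color"][:,:,::-1])
E
```

```text
[ 0.4866 -0.2035  0.2842] 3.475 [-1.6201 -0.8234  6.8789] 0.021028455684595354
```

View pics/w2.png

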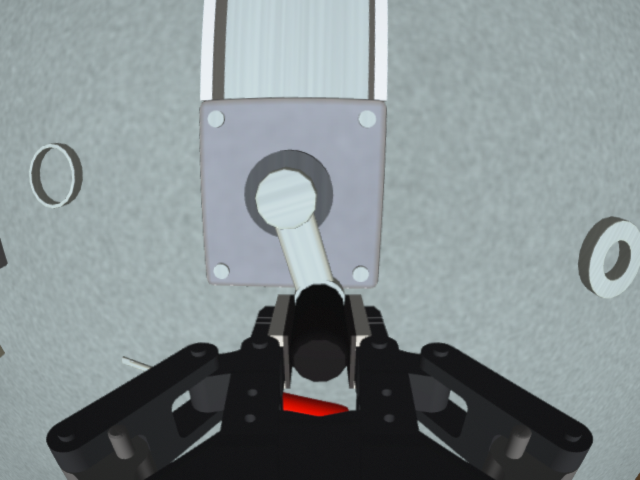

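```bash
cat > circ.py <<'E'
from h import *
import sys
cx,cy=.5350,-.1895
def rows(step,n,phi0=None):
    s,R=st(); p=s["position"]
    a0=np.degrees(np.arctan2(p[1]-cy,p[0]-cx)) if phi0 is None else phi0
    print("r",np.hypot(p[0]-cx,p[1]-cy)*1000,"phi",a0%360,"F",s["wrist_force"].round(1),"t",s["time"],"z",p[2],"w",s["width"])
    a=np.radians(a0-step*np.arange(n+1)); P=np.c_[cx+.05*np.cos(a),cy+.05*np.sin(a)]
    q=p[:2]; 
    for i in range(1,n+1):
        d=P[i]-q; t=R.T@np.array([d[0],d[1],0])*100; dd=np.round(t,2); q=q+(R@dd)[:2]/100
        print(f"{a0-step*i:.0f}: [{dd[0]:.2f},{dd[1]:.2f},{dd[2]:.2f}]")
rows(float(sys.argv[1]),int(sys.argv[2]))
E
python3 circ.py 10 6
```

```text
r 50.328969588838405 phi 196.20822193222438 F [-2.1 -0.6  7.4] t 3.525 z 0.2842032576829938 w 0.02057406922931837
-174: [-0.00,-0.86,0.14]
-184: [-0.00,-0.88,0.01]
-194: [-0.00,-0.86,-0.13]
-204: [-0.00,-0.82,-0.28]
-214: [-0.00,-0.76,-0.42]
-224: [0.00,-0.68,-0.55]
```

Call:
servo_tool([
  {"hand": -1,"translation": [0,-0.86,0.14],"spin": 0},
  {"hand": -1,"translation": [0,-0.88,0.01],"spin": 0},
  {"hand": -1,"translation": [0,-0.86,-0.13],"spin": 0},
  {"hand": -1,"translation": [0,-0.82,-0.28],"spin": 0},
  {"hand": -1,"translation": [0,-0.76,-0.42],"spin": 0},
  {"hand": -1,"translation": [0,-0.68,-0.55],"spin": 0},
])

```text
time: 4.28
position: [0.499, -0.1545, 0.2842]
eef_rot: [2.222, 0.001, -2.22]
wrist_force: [0.4, 0.0, 6.8]
width: 0.0208
```

```bash
python3 circ.py 15 12
```

```text
r 50.19401662418214 phi 135.78312232856308 F [0.4 0.  6.8] t 4.275 z 0.2842042140041965 w 0.020759345937377053
121: [0.00,-0.79,-1.04]
106: [0.00,-0.52,-1.20]
91: [0.00,-0.19,-1.29]
76: [0.00,0.16,-1.30]
61: [0.00,0.48,-1.21]
46: [0.00,0.78,-1.04]
31: [0.00,1.03,-0.81]
16: [0.00,1.20,-0.52]
1: [0.00,1.29,-0.18]
-14: [-0.00,1.30,0.15]
-29: [-0.00,1.21,0.48]
-44: [-0.00,1.04,0.79]
```

Call:
servo_tool([
  {"hand": -1,"translation": [0,-0.79,-1.04],"spin": 0},
  {"hand": -1,"translation": [0,-0.52,-1.2],"spin": 0},
  {"hand": -1,"translation": [0,-0.19,-1.29],"spin": 0},
  {"hand": -1,"translation": [0,0.16,-1.3],"spin": 0},
  {"hand": -1,"translation": [0,0.48,-1.21],"spin": 0},
  {"hand": -1,"translation": [0,0.78,-1.04],"spin": 0},
])

```text
time: 5.03
position: [0.5699, -0.1538, 0.2841]
eef_rot: [2.221, 0.002, -2.221]
wrist_force: [-4.7, -3.7, 9.1]
width: 0.0206
```

```bash
python3 circ.py 15 12; python3 - <<'E'
from h import *
im=manip.get_image("wrist"); cv2.imwrite("pics/w3.png",im["color"][:,:,::-1])
E
```

```text
r 49.94179630256538 phi 45.67130804485272 F [-4.7 -3.7  9.1] t 5.025 z 0.2841468145167334 w 0.02055325176434553
31: [-0.00,1.02,-0.81]
16: [-0.00,1.20,-0.51]
1: [-0.00,1.30,-0.19]
-14: [-0.00,1.29,0.16]
-29: [-0.00,1.21,0.49]
-44: [-0.00,1.05,0.78]
-59: [-0.00,0.80,1.03]
-74: [0.00,0.51,1.20]
-89: [0.00,0.19,1.29]
-104: [0.00,-0.16,1.30]
-119: [0.00,-0.49,1.21]
-134: [0.00,-0.78,1.04]
```

View pics/w3.png

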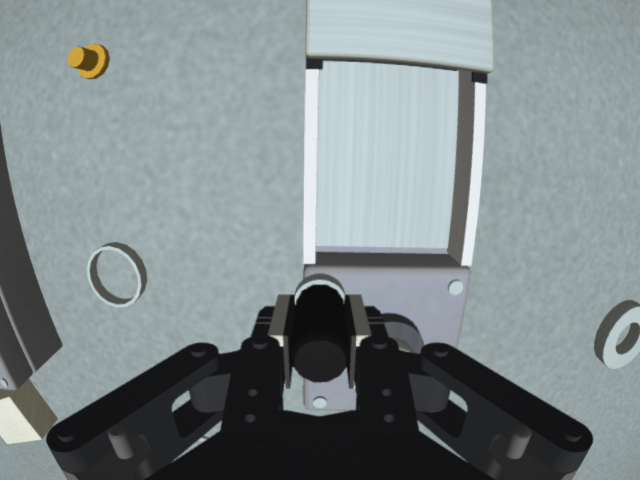

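The handle is held at (320,330) and the sled is coming nearer, with its edge at row 60. I'll keep winding.

Call:
servo_tool([
  {"hand": -1,"translation": [0,1.02,-0.81],"spin": 0},
  {"hand": -1,"translation": [0,1.2,-0.51],"spin": 0},
  {"hand": -1,"translation": [0,1.3,-0.19],"spin": 0},
  {"hand": -1,"translation": [0,1.29,0.16],"spin": 0},
  {"hand": -1,"translation": [0,1.21,0.49],"spin": 0},
  {"hand": -1,"translation": [0,1.05,0.78],"spin": 0},
  {"hand": -1,"translation": [0,0.8,1.03],"spin": 0},
  {"hand": -1,"translation": [0,0.51,1.2],"spin": 0},
  {"hand": -1,"translation": [0,0.19,1.29],"spin": 0},
  {"hand": -1,"translation": [0,-0.16,1.3],"spin": 0},
  {"hand": -1,"translation": [0,-0.49,1.21],"spin": 0},
  {"hand": -1,"translation": [0,-0.78,1.04],"spin": 0},
])

```text
time: 6.58
position: [0.4998, -0.2257, 0.2842]
eef_rot: [2.222, -0.0, -2.219]
wrist_force: [4.8, 2.5, 5.4]
width: 0.0211
```

```bash
python3 circ.py 15 12; python3 - <<'E'
from h import *
im=manip.get_image("top"); cv2.imwrite("pics/t2.png",cv2.resize(im["color"][100:330,380:500,::-1],None,fx=2.6,fy=2.6))
W=cloud(im)
for u in (425,432,440,448): 
  c=W[100:250,u]; k=np.nonzero((c[:,2]>.079)&(c[:,2]<.092))[0]
  if len(k): print(u,100+k.min(),100+k.max(),c[k,0].min(),c[k,0].max())
E
```

```text
r 50.52464450232152 phi 225.76755154014663 F [4.8 2.5 5.4] t 6.575 z 0.2842381652567365 w 0.021070493649927875
-149: [-0.00,-1.06,0.77]
-164: [-0.00,-1.20,0.52]
-179: [-0.00,-1.29,0.18]
-194: [-0.00,-1.30,-0.15]
-209: [-0.00,-1.21,-0.49]
-224: [0.00,-1.05,-0.78]
-239: [0.00,-0.81,-1.02]
-254: [0.00,-0.51,-1.20]
-269: [0.00,-0.19,-1.29]
-284: [0.00,0.16,-1.30]
-299: [0.00,0.48,-1.21]
-314: [0.00,0.78,-1.05]
425 178 249 0.5760916765019687 0.6877038469577644
432 178 249 0.575854904209315 0.6877836027729158
440 177 249 0.5754343216928959 0.6886407280869162
448 177 249 0.5753206088095286 0.6888219083241196
```

View pics/t2.png

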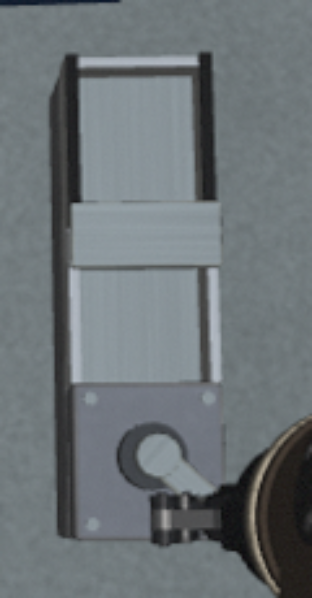

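In the top view the sled's far edge has moved 58 mm for 5.77 rad of winding, which matches 10 mm per rad. It still has about 15 mm to go before it leaves the strips. About 165° more should put the crank near 11.3 rad.

Call:
servo_tool([
  {"hand": -1,"translation": [0,-1.06,0.77],"spin": 0},
  {"hand": -1,"translation": [0,-1.2,0.52],"spin": 0},
  {"hand": -1,"translation": [0,-1.29,0.18],"spin": 0},
  {"hand": -1,"translation": [0,-1.3,-0.15],"spin": 0},
  {"hand": -1,"translation": [0,-1.21,-0.49],"spin": 0},
  {"hand": -1,"translation": [0,-1.05,-0.78],"spin": 0},
  {"hand": -1,"translation": [0,-0.81,-1.02],"spin": 0},
  {"hand": -1,"translation": [0,-0.51,-1.2],"spin": 0},
])

```text
time: 7.62
position: [0.5218, -0.1409, 0.2842]
eef_rot: [2.221, 0.001, -2.219]
wrist_force: [1.8, -8.7, 5.2]
width: 0.0204
```

Call:
servo_tool([
  {"hand": -1,"translation": [0,-0.19,-1.29],"spin": 0},
])

```text
time: 7.75
position: [0.5347, -0.1392, 0.2842]
eef_rot: [2.221, 0.001, -2.219]
wrist_force: [-0.7, -13.5, 5.3]
width: 0.021
```

Call:
servo_tool([
  {"hand": -1,"translation": [0,0.16,-1.3],"spin": 0},
])

```text
time: 7.88
position: [0.5477, -0.1409, 0.2842]
eef_rot: [2.221, 0.001, -2.22]
wrist_force: [-3.7, -12.1, 7.3]
width: 0.0212
```

Call:
servo_tool([
  {"hand": -1,"translation": [0,0.48,-1.21],"spin": 0},
  {"hand": -1,"translation": [0,0,0],"spin": 0},
])

```text
time: 8.12
position: [0.56, -0.1462, 0.2841]
eef_rot: [2.221, 0.0, -2.219]
wrist_force: [-2.0, -2.6, 10.4]
width: 0.0206
```

```bash
python3 circ.py 15 1; python3 - <<'E'
from h import *
im=manip.get_image("top"); cv2.imwrite("pics/t3.png",cv2.resize(im["color"][100:330,380:500,::-1],None,fx=2.6,fy=2.6))
W=cloud(im)
for u in (425,432,440,448): 
  c=W[100:250,u]; k=np.nonzero((c[:,2]>.079)&(c[:,2]<.092))[0]
  if len(k): print(u,100+k.min(),100+k.max(),c[k,0].min(),c[k,0].max())
E
```

```text
r 49.99034415444074 phi 59.99128975081545 F [-2.  -2.6 10.4] t 8.125 z 0.28405519094364284 w 0.020589648603327532
45: [0.00,0.80,-1.03]
```

View pics/t3.png

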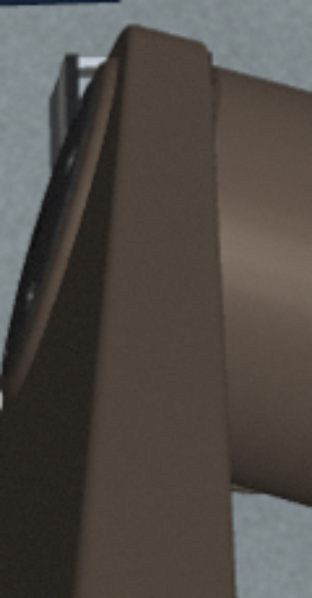

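The arm blocks the top view here, so I'll check with the side and wrist cameras.

```bash
python3 - <<'E'
from h import *
im=manip.get_image("side"); cv2.imwrite("pics/s3.png",cv2.resize(im["color"][140:260,200:420,::-1],None,fx=3.6,fy=3.6))
im=manip.get_image("wrist"); cv2.imwrite("pics/w4.png",im["color"][:,:,::-1])
E
```

```text
(no output)
```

View pics/s3.png

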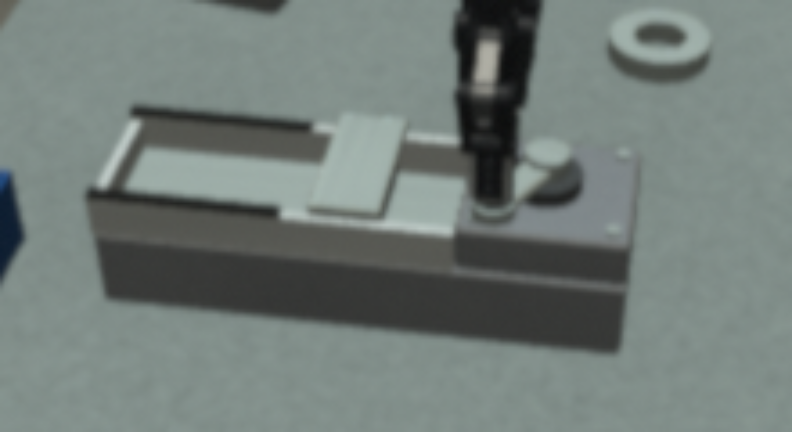

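View pics/w4.png

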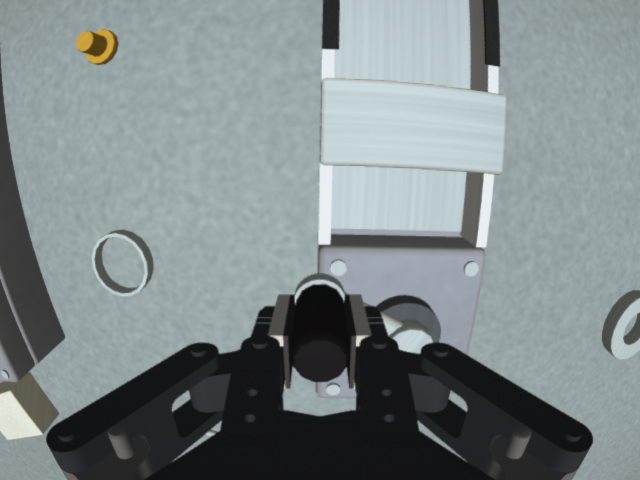

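The sled's far edge is clear of both strips. In the side crop the near strip ends at x≈280 and the sled begins at x≈310, about 15 mm, so the crank is near 11.5 rad. I'll release and rise.

Call:
servo_tool([
  {"hand": 1,"translation": [0,0,0],"spin": 0},
  {"hand": 1,"translation": [0,0,0],"spin": 0},
  {"hand": 1,"translation": [0,0,0],"spin": 0},
  {"hand": 1,"translation": [0,0,0],"spin": 0},
  {"hand": 1,"translation": [0,0,0],"spin": 0},
  {"hand": 1,"translation": [-2,0,0],"spin": 0},
  {"hand": 1,"translation": [-3,0,0],"spin": 0},
  {"hand": 1,"translation": [-4,0,0],"spin": 0},
  {"hand": 1,"translation": [-3,0,0],"spin": 0},
  {"hand": 1,"translation": [0,0,0],"spin": 0},
  {"hand": 1,"translation": [0,0,0],"spin": 0},
])

```text
time: 9.65
position: [0.5591, -0.1455, 0.4032]
eef_rot: [2.22, 0.001, -2.222]
wrist_force: [-0.7, 0.4, -0.4]
width: 0.0855
```

Call:
servo_tool([
  {"hand": 1,"translation": [0,5,5],"spin": 0},
  {"hand": 1,"translation": [0,5,5],"spin": 0},
  {"hand": 1,"translation": [0,5,3],"spin": 0},
  {"hand": 1,"translation": [0,5,0],"spin": 0},
  {"hand": 1,"translation": [0,4,0],"spin": 0},
  {"hand": 1,"translation": [0,0,0],"spin": 0},
  {"hand": 1,"translation": [0,0,0],"spin": 0},
])

```text
time: 10.52
position: [0.4408, -0.3737, 0.4025]
eef_rot: [-2.219, -0.002, 2.223]
wrist_force: [-0.2, 0.2, -0.3]
width: 0.0852
```

```bash
python3 - <<'E'
from h import *
def look(n):
    im=manip.get_image("top"); W=cloud(im); Z=W[...,2]
    sub=np.zeros((480,640),bool); sub[215:330,395:480]=1
    m=sub&(Z>.138)&(Z<.16); p=np.median(W[m],0) if m.any() else np.full(3,np.nan)
    print("handle",p,np.degrees(np.arctan2(p[1]+.1895,p[0]-.535)))
    for u in (425,432,440):
        c=W[100:235,u]; k=np.nonzero((c[:,2]>.079)&(c[:,2]<.092)&(c[:,0]>.6))[0]; print(u,c[k,0].min(),c[k,0].max())
    return im
im=look(0); im=look(1)
cv2.imwrite("pics/t4.png",im["color"][:,:,::-1])
s,_=st(); print(s["time"],s["wrist_force"],s["qd"].round(4))
E
```

```text
handle [ 0.55907624 -0.14526826  0.14619986] 61.439645718611935
425 0.6208581269218308 0.658829905602103
432 0.6209547145000001 0.6587490915028967
440 0.6205387809739672 0.6582563560798572
handle [ 0.5590812  -0.14528019  0.14624024] 61.4282015559213
425 0.6209801930165861 0.6589766204701942
432 0.6203717259254163 0.6583630849799458
440 0.6206686813235259 0.658225048021771
10.625 [0.67693151 0.80301633 0.46162697] [ 0.007  -0.0099 -0.002  -0.0003  0.0004 -0.0014]
```

View pics/t4.png

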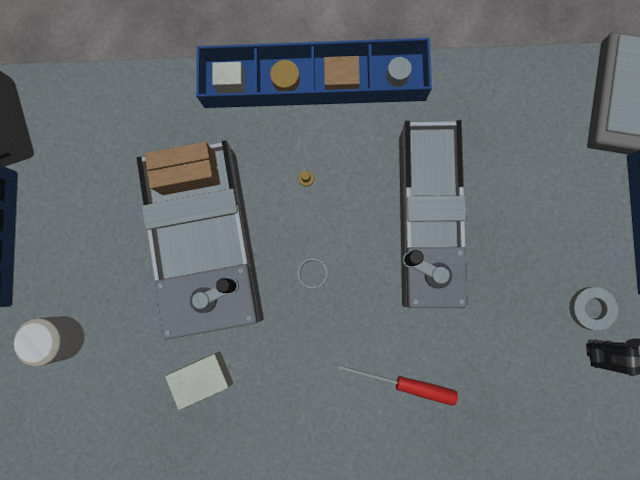

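The top view shows the sled at (437,208), below the strip ends near row 187. The narrow handle rests at (414,258), the wide handle is unchanged at (226,285), and the gripper is well clear.

```bash
python3 -c "
from workcell import manip
print(manip.hand_in())"
```

```text
the job is handed in; nothing more can be done
None
```

I wound the narrow feeder's crank clockwise about 495° (8.6 rad), let go of the handle, backed the gripper away and handed the job in. No verdict was reported.

- **Crank position:** I estimate it stands at about 11.4 rad, inside the 9.9–13.3 window. This comes from the sled's far edge, at x ≈ 0.659 m, being about 14 mm past the strip ends at x ≈ 0.673 m.
- **At rest:** Two top pictures after release put the handle at the same place to within 0.1 mm. The wrist force was about 1 N with the gripper clear.
- **Wide feeder:** By eye, its handle sits at the same spot in the top picture as at the start. I didn't measure it.
- **Checks that fell short:** The arm blocked the top view just before release, so I checked the sled with the side and wrist cameras then. The drag letting go was judged mainly from the sled position; the force readings dropped only at the end and weren't clear evidence on their own.

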